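Bed a wardrobe rail in the sawing cradle and clamp it

TASK

Set the chromed rail up for sawing: with light pushes, neither gripping nor lifting it, roll it off the wooden deck into the vee of the cradle, take your hand off and let it settle there by itself. Then gently slide it along the vee until its end is fully home against the steel end stop, and last push the clamp's sliding arm down by its orange thumb pad until the rubber foot holds the rail firmly, without crushing the thin tube. Leave it clamped, and do not disturb anything else on the top.

Things in the scene. Friction and masses are not known exactly. Their poses are not given: they have to be found in the camera images.
- cradle: Wooden sawing cradle, 206 mm long (y), 230 deep (x), screwed down. Origin at table level under the bottom line of the vee, half-way along it; x runs across the vee from the deck to the tall far flank, y along the vee towards the end stop, z up. All places below are along these axes, in mm. Deck and vee reach from y -100 to 100. A 4 mm saw kerf at y -62 is look only; nothing catches in it.
- deck_edge (a point): Middle of the near edge of the vee (x -14, y 0, z 34 of the cradle), where the flat deck ends. The deck's top is level at z 34 and reaches from x -120 to this edge.
- vee_seat (a point): Where the rail's axis lies when it has settled: x 0, z 42.6 of the cradle, at y 0. The vee is a 90 degree groove, its bottom at x 0, z 20; the near flank rises to the deck's edge, the far flank to x 28, z 48. A rail pushed only just past the deck's edge drops in and centres by itself.
- rail_center (a point): Centre of the rail, a straight chromed thin steel tube, 32 mm across, 220 long, about 0.2 kg. y runs along it to the stop end; x and z turn as it rolls. It starts lying on the deck, centre at x -82 to -60, y -55 to -30 of the cradle, up to 0.12 rad askew to the vee. Neither fingers nor stop may press it with more than 25 N; a gripper's grip is more.
- rail_stop_end (a point): Centre of the rail's end face on the stop side, 110 mm along the rail's y from its centre. Fully home it lies at y 100 of the cradle.
- rail_free_end (a point): Centre of the rail's other end face, 110 mm the other way; it reaches out 20 mm or more beyond the cradle's -y end (y -100) all the time. The end to push on when sliding the rail to the stop.
- rail: The same rail; origin at its centre, axes as rail_center.
- end_stop: Upright steel plate that closes the vee at its +y end. The face that the rail meets is at y 100 of the cradle; the plate is 4 mm thick and 70 wide, its top at z 72. Origin at the middle of that face's lower edge (x 5, y 100, z 14); axes as the cradle's.
- clamp_arm: Grey sliding arm of the clamp, 18 mm thick and wide, reaching from its bar over the vee to x -46. Origin on the bar's axis (x 80, y 65) at the arm's underside; axes as the cradle's. It slides up and down and stays where left: 7 N of push slides it down, then it holds up to 11 N from below. It starts with its origin at z 112 to 130, the foot 8 mm or more clear of a rail on the deck.
- clamp_bar_top (a point): Top of the fixed flat steel bar, 22 x 10 mm, on which the clamp arm slides: x 80, y 65, z 166 of the cradle. The arm's collar round it is 40 (x) by 30 (y), from 6 below to 28 above the arm's origin.
- spindle_nut (a point): Top of the steel nut (15 mm across, 5 high) on the arm over the vee (x 0, y 65). Below, a screwed spindle carries the rubber foot, 20 mm across. Its face is about 30 mm below the arm's underside, but screwed up or down by up to 7 mm, not measured: feel for the rail. On touching the rail the foot yields 1 mm per 6 N, and the push rises as much above the sliding push.
- thumb_pad (a point): Centre of the top of the orange thumb pad (disc 30 mm across, 6 high) on the arm: x -30, y 65 of the cradle, 24 above the arm's underside. Push straight down here, slowly. The foot should hold the rail with 4 to 11 N, so a push of 12 to 17 N in all is right (sliding takes 7 of it); over 20 N of foot on rail crushes the tube.
- dustpan: Bystander: a yellow plastic dustpan, pan 200 x 230 mm, handle 120 mm. Origin at table level under the middle of the pan. Leave alone.
- brush_holder: Bystander: a pale grey silicone toilet brush holder, 110 across, 310 tall with the brush handle standing in it (mm). Origin at the centre of its underside. Leave alone.
- cleaner_bottle: Bystander: a closed green twist-cap bottle, 68 across, 210 tall (mm). Origin at the centre of its underside. Leave alone.
- jar: Bystander: a small closed glass jar, 60 across, 75 tall (mm). Origin at the centre of its underside. Leave alone.
- tape_measure: Bystander: a black and yellow tape measure, 70 x 34 x 66 tall (mm). Origin at the centre of its underside. Leave alone.
- hacksaw: Bystander: a small hacksaw with a red frame and black handle, 250 mm long, lying flat. Origin at table level under the middle of the blade. Leave alone.
- socket1: Bystander: a chromed rail socket, 54 across, 21 tall (mm). Origin at the centre of its underside. Leave alone.
- socket2: Bystander: a second chromed rail socket like the first (mm). Origin at the centre of its underside. Leave alone.
Not all that is in view belongs to the job. Of the things like the rail, leave any that is turquoise; of the rest the smaller one is meant.

How it is judged (in metres and radians):
On the way, in this order (a step that is already met when the one before it is completed fails the run):
1. the rail has been rolled into the vee and has settled there by itself on both flanks, hand off, clamp not touching (x of rail_center in the frame of cradle between -0.0025 and 0.0025 m and z of rail_center in the frame of cradle between 0.0395 and 0.0455 m and angle between the y axis of rail_center and the y axis of cradle, either way round below 0.03 rad and contact force between each of clamp_arm, the fingers and rail below 0.1 N and linear speed of rail below 0.02 m/s), for 0.2 s.
2. the rail, still bedded in the vee and not yet clamped, is fully home against the end stop (x of rail_center in the frame of cradle between -0.0025 and 0.0025 m and z of rail_center in the frame of cradle between 0.0395 and 0.0455 m and angle between the y axis of rail_center and the y axis of cradle, either way round below 0.03 rad and y of rail_stop_end in the frame of cradle above 0.098 m and contact force between clamp_arm and rail below 0.1 N), for 0.2 s.
At the end, for the whole second after the job is handed in: The rail lies at rest in the vee (centre within 2.5 mm across and 3 mm in height of its seat, parallel within 0.03 rad), its end within 2 mm of the end stop, held down by the clamp foot with more than 4 N (x of rail_center in the frame of cradle between -0.0025 and 0.0025 m and z of rail_center in the frame of cradle between 0.0395 and 0.0455 m and angle between the y axis of rail_center and the y axis of cradle, either way round below 0.03 rad and y of rail_stop_end in the frame of cradle above 0.098 m and contact force between clamp_arm and rail above 4 N and linear speed of rail below 0.01 m/s); the robot touches nothing.
It fails at once if the rail is lifted more than 12 mm above its height on the deck, or falls off the cradle (height (world z) of rail_center above 0.062 m or height (world z) of rail_center below 0.03 m).
It fails at once if the rail is gripped, or pushed by the fingers with more than 25 N (contact force between the fingers and rail above 25 N).
It fails at once if the rail is driven against the end stop with more than 25 N (contact force between end_stop and rail above 25 N).
It fails at once if the clamp crushes the rail (more than 20 N) (contact force between clamp_arm and rail above 20 N).
It fails at once if a bystander is moved more than 15 mm (distance of any of dustpan, brush_holder, cleaner_bottle, jar, tape_measure, hacksaw, socket1, socket2 from where it was at the start of the episode above 0.015 m).
It also fails if it takes over 67 s, if anything falls off the work surface, if the arm or the gripper's body presses on something with over 40 N, if the wrist force passes 120 N, or if a joint passes its speed limit or range.

ROBOT

A 7-joint arm with a two-finger parallel gripper is mounted at the origin on the work surface. World frame = base frame: x ahead of the robot, y to its left, z up, the work surface at z = 0. Lengths are in mm, angles in rad, forces in N, time in s.
With the tool pointing down it reaches from about 400 to 850 mm from the base axis. Payload 10.4 kg.
Tool frame: the origin (TCP) lies at the very end of the fingers, on their centre line; the grasp point (between the pads) lies 19 mm behind it; z points along the fingers, y is the direction in which the jaws open and shut (so a half turn about z gives the same grasp; the last joint's range is limited). The gripper opens to 85 mm and grips with 20 to 120 N. Pads are 22 mm wide; open, the fingers measure 114 mm over their backs; the gripper's body (76 mm by 85 mm) begins 54 mm behind the grasp point. The pads swing forward as they close: fully open they stand 13 mm farther back than shut.
Start: joints at [-1.125, 0.332, -0.065, 1.46, 0.022, 1.35, -0.088], TCP at [282.376, 557.597, 231.338] pointing down, gripper open.
Joint ranges: [-2.6, 2.6], [-0.5, 2.12], [-1.47, 1.34], [0.16, 2.42], [-1.27, 4.41], [0.06, 2.06], [-2.6, 2.6]. Speed limits (rad/s): [2.22, 2.22, 2.79, 2.79, 3.14, 3.14, 3.14].

INTERFACE

Orientations are given as a rotation vector (axis times angle).
In Python, from plant import arm gives the robot as it stands. The module is installed in compiled form; this text tells all that it offers.
- The arm moves only by the tool move_arm, never from a script. Its argument "moves" is a list of rows, each a list of 7 numbers: the turn, a rotation vector about the tool's x, y, z in degrees, then the shift along the tool's x, y, z in cm, then the gripper command: -1 is fully open, 1 is shut, values between are in proportion. In form: [[rx, ry, rz, dx, dy, dz, fingers], ...]. A call has 1 to 10 rows; each row shifts and turns the pose as measured when the row begins, along the tool's axes as they then stand; what a row does not reach is not made up. A row lasts 1/12 s, in which the tool goes at most 41.7 mm and 7.16 degrees, less where a joint would pass 70% of its speed; a pose out of reach is approached as far as the arm can. A call is refused whole if a number of a shift passes 4.17 or a number of a turn 7.16, either way. A call with a gripper value outside its range is refused whole. The fingers move at their own pace and stop on an object; the grip force is fixed at half the most. Time passes only in rows, so rows that do not move let the fingers close. It gives the time, the measured TCP pose, the force and the opening at its end, in the units of the state.
- arm.read_state(): the state, without advancing time (a new reading comes with each control period).
- arm.camera(name): name is "scene" or "top" or "wrist"; returns the picture (420x560x3 uint8, red, green, blue); there is no depth.
- arm.calibration(name): a dict with "fx", "fy", "cx", "cy" (pixels), "rvec" (rotation vector, rad) and "tvec" (3), from world to camera coordinates, as OpenCV has them. Camera axes: x right, y down, z forward; pixel columns grow to the right and rows downward; lengths in mm; the calibration is good to about 2 mm. A picture is of the moment at which its call begins: read the wrist's pose just before it. calibration takes no time and is no camera call; for the wrist camera it gives the pose at the moment of the call.
- arm.hand_in(): hands the job in, once; it reports no verdict.
Trained networks look in the newest picture that a camera, given by its name, has taken for a name from the list of things; names that differ only in an ending like _2 or _b are one class to them, and where a whole thing is asked for, a point or a joint stands for the part that bears it (a point fixed in the world has none). Each returns a list of dicts, best first, with "conf" (0 to 1); they miss things now and then, are a little off and sometimes report something else, mostly with a low value. They report only what shows in the picture. A call takes as long as a camera call. They do not tell look-alikes from the thing itself.
- arm.outline_of(target, camera): "mask" (420x560 bool, what is visible of it) and "extent" ([left, top, right, bottom] in pixels, round what is visible of it).
- arm.pinpoint(target, camera): "position" ([column, row] in pixels: a listed point, or the origin of a listed thing).
The state is a dict: "clock": time; "joints": joint angles; "joint_velocities": joint speeds; "tau": joint torques, N m; "position": TCP position; "ee_rot": TCP orientation; "force": force on the tool from outside, world axes, zero at the start; "wrist_torque": the same for the moment, N m; "gripper_width": finger opening in mm.
Only numpy, scipy, OpenCV 4.12 (cv2) and the standard library are available. Lean on these libraries where they do the work, as an engineer would, in place of code of your own. Each camera call takes 0.05 s, during which the arm holds its last target. There are 200 camera calls.

## Working session

There is one attempt and no reset: what is moved stays moved. The work goes in short steps, Python scripts to look and compute and a tool call to move; the robot and the scene stay as the last step left them, time stands still between calls to the robot, and variables do not carry over. Pictures are saved under pics/ and viewed, about 8 in all and at most 12, crops included, and the job is handed in when it is done.

Besides the shell and the picture viewer there is one more tool, called by a JSON object that holds its "api" and its "payload". move_arm: Moves the arm, as the interface text tells. Its arguments: {"type":"object","properties":{"moves":{"type":"array"}},"required":["moves"]}

```bash
mkdir -p pics; cat > h.py <<'E'
import numpy as np, cv2
from plant import arm
def cal(n):
    c=arm.calibration(n);K=np.array([[c['fx'],0,c['cx']],[0,c['fy'],c['cy']],[0,0,1]]);R=cv2.Rodrigues(np.array(c['rvec'],float))[0];return K,R,np.array(c['tvec'],float).ravel()
def back(n,uv,z):
    K,R,t=cal(n);o=-R.T@t;d=R.T@np.linalg.inv(K)@np.array([uv[0],uv[1],1.]);return o+d*(z-o[2])/d[2]
def proj(n,P):
    K,R,t=cal(n);p=(R@np.atleast_2d(P).T).T+t;p=p@K.T;return p[:,:2]/p[:,2:]
def save(n,im): cv2.imwrite('pics/'+n,im[:,:,::-1])
def tri(uvs):
    A=[];b=[]
    for n,uv in uvs:
        K,R,t=cal(n);o=-R.T@t;d=R.T@np.linalg.inv(K)@np.array([uv[0],uv[1],1.]);d/=np.linalg.norm(d);M=np.eye(3)-np.outer(d,d);A.append(M);b.append(M@o)
    return np.linalg.solve(sum(A),sum(b))
E
python3 - <<'E'
from h import *
s=arm.read_state();print({k:np.round(v,3) for k,v in s.items()})
np.set_printoptions(suppress=True,precision=1)
pts={}
for c in('top','scene'):
    im=arm.camera(c);save(c+'0.png',im)
    K,R,t=cal(c);print(c,-R.T@t,K[0,0])
    for n in['cradle','deck_edge','vee_seat','rail_center','rail_stop_end','rail_free_end','end_stop','clamp_arm','clamp_bar_top','spindle_nut','thumb_pad']:
        r=arm.pinpoint(n,c)
        for q in r[:3]: print(c,n,round(q['conf'],2),np.array(q['position']))
        if r: pts.setdefault(n,[]).append((c,r[0]['position']))
for n,u in pts.items():
    if len(u)==2: print(n,tri(u))
E
```

```text
{'clock': np.float64(0.0), 'joints': array([-1.125,  0.333, -0.065,  1.461,  0.022,  1.35 , -0.088]), 'joint_velocities': array([-0.001,  0.001,  0.001,  0.001,  0.   , -0.   ,  0.001]), 'tau': array([ 1.0000e-03, -6.2546e+01,  5.0000e-02, -3.9159e+01,  1.6000e-02,
        1.0000e-02, -0.0000e+00]), 'position': array([282.223, 557.22 , 230.495]), 'ee_rot': array([-7.300e-01, -3.055e+00,  2.000e-03]), 'force': array([0.374, 0.882, 0.171]), 'wrist_torque': array([-0.061, -0.016, -0.025]), 'gripper_width': np.float64(85.328)}
top [ 272.6    2.5 1770.5] 543.283094416268
top cradle 0.88 [271.5 176.1]
top cradle 0.18 [251.2 133.4]
top deck_edge 0.74 [266.3 178.6]
top vee_seat 0.67 [270.1 170.6]
top vee_seat 0.27 [242.7 169.9]
top vee_seat 0.26 [155.7 225.6]
top rail_center 0.89 [323.5 258.6]
top rail_center 0.68 [278.4 198.1]
top rail_center 0.6 [182.5 311.1]
top rail_stop_end 0.81 [247. 188.]
top rail_stop_end 0.55 [285.7 263.6]
top rail_free_end 0.94 [226.3 287.5]
top rail_free_end 0.71 [315.7 204. ]
top rail_free_end 0.63 [358.1 251.1]
top end_stop 0.75 [187.9 231.6]
top end_stop 0.39 [
[... 633 characters left out ...]
op_end 0.59 [497.3 271.9]
scene rail_free_end 0.93 [267.  194.1]
scene rail_free_end 0.86 [254.6 215.8]
scene rail_free_end 0.75 [349.8 324.5]
scene end_stop 0.95 [259.9 286.7]
scene end_stop 0.52 [268.2 236.3]
scene clamp_arm 0.87 [230.  257.3]
scene clamp_bar_top 0.77 [225.8 241.6]
scene spindle_nut 0.92 [258.6 237.9]
scene thumb_pad 0.89 [272.8 237.5]
cradle [599.   30.3   2.4]
deck_edge [589.2  44.3  29.6]
vee_seat [606.3  36.2  45.6]
rail_center [ 359.6 -169.7 -131.9]
rail_stop_end [549.7 109.7  54.6]
rail_free_end [377.6  72.5 194.1]
end_stop [531.6 222.3  52.5]
clamp_arm [691.4  92.2 122.3]
clamp_bar_top [696.9  83.2 166. ]
spindle_nut [614.1  91.8 145.4]
thumb_pad [587.2 106.3 144.4]
```

View pics/top0.png

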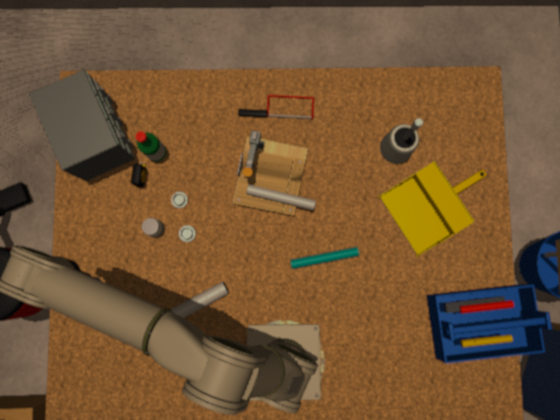

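View pics/scene0.png

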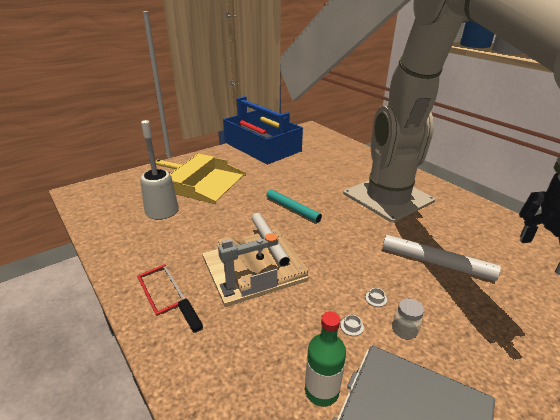

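```bash
cat > fit.py <<'E'
from h import *
from scipy.optimize import least_squares
np.set_printoptions(suppress=True,precision=2)
def W(p,l): # cradle local->world
    c,s=np.cos(p[2]),np.sin(p[2]);l=np.atleast_2d(l);return np.c_[p[0]+c*l[:,0]-s*l[:,1],p[1]+s*l[:,0]+c*l[:,1],l[:,2]]
if __name__=='__main__':
    d={('top','cradle'):(271.5,176.1),('top','deck_edge'):(266.3,178.6),('top','vee_seat'):(270.1,170.6),('top','clamp_bar_top'):(252.9,134.6),('top','clamp_arm'):(250.3,140.6),('top','spindle_nut'):(250.7,162.6),('top','thumb_pad'):(246.8,170.4),('top','end_stop'):(244.1,169.7),
    ('scene','cradle'):(251.2,266.3),('scene','deck_edge'):(255.3,259.9),('scene','vee_seat'):(251,256.5),('scene','clamp_bar_top'):(225.8,241.6),('scene','clamp_arm'):(230,257.3),('scene','spindle_nut'):(258.6,237.9),('scene','thumb_pad'):(272.8,237.5),('scene','end_stop'):(259.9,286.7)}
    def L(n,h): return {'cradle':(0,0,0),'deck_edge':(-14,0,34),'vee_seat':(0,0,42.6),'clamp_bar_top':(80,65,166),'clamp_arm':(80,65,h),'spindle_nut':(0,65,h+23),'thumb_pad':(-30,65,h+24),'end_stop':(5,100,14)}[n]
    def pr(n,P):return proj(n,P)[0]
    # outlines as further evidence
    def f(p): return np.concatenate([pr(c,W(p,L(n,p[3])))-uv for (c,n),uv in d.items()])
    r=least_squares(f,[600,30,-.15,120],loss='soft_l1',f_scale=1.,x_scale=[1,1,.01,1]);p=r.x;print('cradle',p)
    for k,v in zip(d,f(p).reshape(-1,2)): print(k,v)
    e={('top','c'):(278.4,198.1),('top','s'):(247,188),('top','f'):(315.7,204),('scene','c'):(267.7,237.4),('scene','s'):(284.2,260.5),('scene','f'):(254.6,215.8)}
    def g(q):
        o=[]
        for (c,n),uv in e.items():
            a={'c':0,'s':110,'f':-110}[n];o.append(pr(c,W(p,(q[0]-np.sin(q[2])*a,q[1]+np.cos(q[2])*a,50)))-uv)
        return np.concatenate(o)
    r=least_squares(g,[-70,-40,0],loss='soft_l1',f_scale=1.,x_scale=[1,1,.01]);print('rail',r.x);print(g(r.x).reshape(-1,2))
    q=r.x
    for c in('top','scene'):
        im=cv2.imread(f'pics/{c}0.png');S=4
        box={'top':(215,125,335,225),'scene':(190,190,320,310)}[c]
        im=cv2.resize(im[box[1]:box[3],box[0]:box[2]],None,fx=S,fy=S,interpolation=cv2.INTER_CUBIC)
        def ln(P,col):
            u=(proj(c,W(p,np.array(P,float)))-[box[0],box[1]]+.5)*S
            cv2.polylines(im,[u.astype(int)],False,col,1)
        ln([(-120,-100,34),(-120,100,34),(-14,100,34),(-14,-100,34),(-120,-100,34)],(0,0,255));ln([(28,-100,48),(28,100,48)],(0,0,255));ln([(0,-100,20),(0,100,20)],(255,0,0))
        ln([(-46,56,p[3]+18),(60,56,p[3]+18)],(0,255,0));ln([(-46,74,p[3]+18),(60,74,p[3]+18)],(0,255,0));ln([(-30,100,72),(40,100,72)],(255,0,255))
        t=np.linspace(0,6.3,20);ln(np.c_[-30+15*np.cos(t),65+15*np.sin(t),0*t+p[3]+24],(255,255,0))
        for o in(-16,16): ln([(q[0]+o*np.cos(q[2])-np.sin(q[2])*a,q[1]+o*np.sin(q[2])+np.cos(q[2])*a,50) for a in(-110,110)],(0,255,255))
        cv2.imwrite(f'pics/{c}1.png',im)
E
python3 fit.py; cd pics; python3 -c "
import cv2,numpy as np
a=cv2.imread('top1.png');b=cv2.imread('scene1.png');a=cv2.resize(a,(400,333));b=cv2.resize(b,(400,369))
c=np.zeros((369,800,3),np.uint8);c[:333,:400]=a;c[:,400:]=b;cv2.imwrite('both1.png',c)"
```

```text
cradle [602.98  33.35  -0.18 118.61]
('top', 'cradle') [-0.68 -1.33]
('top', 'deck_edge') [ 3.58 -1.57]
('top', 'vee_seat') [0.47 1.75]
('top', 'clamp_bar_top') [0.26 0.88]
('top', 'clamp_arm') [ 3.64 -1.24]
('top', 'spindle_nut') [-1.73  0.11]
('top', 'thumb_pad') [0.41 1.77]
('top', 'end_stop') [-3.06 -2.26]
('scene', 'cradle') [-0.12  1.9 ]
('scene', 'deck_edge') [ 0.21 -2.67]
('scene', 'vee_seat') [-0.39 -0.29]
('scene', 'clamp_bar_top') [ 1.75 -0.56]
('scene', 'clamp_arm') [-1.18 -0.38]
('scene', 'spindle_nut') [1.12 2.48]
('scene', 'thumb_pad') [-1.77 -0.66]
('scene', 'end_stop') [4.42 2.1 ]
rail [-73.52 -47.18  -0.05]
[[ 2.71 -1.45]
 [ 0.6   1.27]
 [-0.98  0.06]
 [ 0.54 -0.17]
 [-0.27  0.42]
 [ 0.2   1.13]]
```

View pics/both1.png

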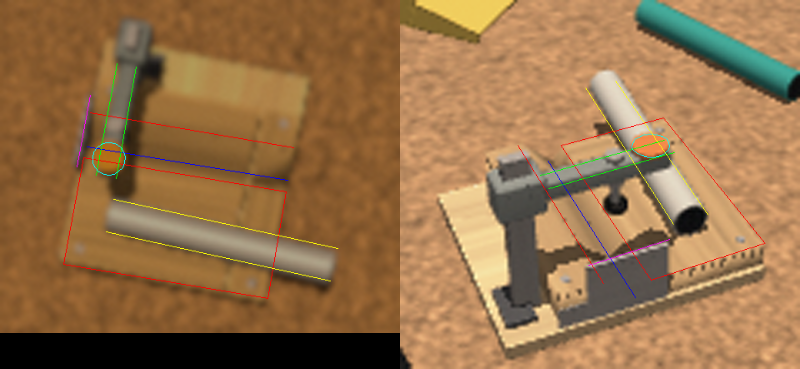

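```bash
cat > go.py <<'E'
from h import *
from scipy.spatial.transform import Rotation as Ro
import sys
from fit import W
p=[602.98,33.35,-0.18]
try: p=list(np.loadtxt('cradle.txt'))
except Exception: pass
np.set_printoptions(suppress=True,precision=2)
def goal(l,dyaw=0):
    s=arm.read_state();R=Ro.from_rotvec(s['ee_rot']);T=W(p,l)[0];P=np.array(s['position'])
    best=None
    for k in(0,np.pi):
        a=p[2]+dyaw+k
        y=np.array([-np.sin(a),np.cos(a),0]);z=np.array([0,0,-1.]);x=np.cross(y,z)
        G=Ro.from_matrix(np.c_[x,y,z]);d=(R.inv()*G).as_rotvec(degrees=True)
        if best is None or np.linalg.norm(d)<np.linalg.norm(best[0]): best=(d,G)
    d,G=best
    c,sn=np.cos(p[2]),np.sin(p[2]);D=P-np.array([p[0],p[1],0])
    print('t',round(s['clock'],2),'world',P,'cradle',np.array([c*D[0]+sn*D[1],-sn*D[0]+c*D[1],P[2]]),'F',np.array(s['force']),'w',round(s['gripper_width'],1))
    print('target world',T,'turn deg',d,'shift cm now-tool',R.inv().apply(T-P)/10,'goal-tool',G.inv().apply(T-P)/10,'tool axes\n',R.as_matrix())
if __name__=='__main__':
    a=list(map(float,sys.argv[1:]));goal(a[:3],a[3] if len(a)>3 else 0)
E
python3 go.py -150 -47 200; python3 -c "
from h import *
print(back('top',(150,148),100),back('top',(150,227),50),back('scene',(408,320),40))"
```

```text
t 1.2 world [282.38 557.59 231.32] cradle [-409.27  458.37  231.32] F [ 0.74 -0.27  0.67] w 85.2
target world [446.99  13.96 200.  ] turn deg [  0.    -0.   -16.55] shift cm now-tool [-39.25 -41.06   3.13] goal-tool [-25.93 -50.54   3.13] tool axes
 [[-0.89  0.45  0.  ]
 [ 0.45  0.89  0.  ]
 [ 0.    0.   -1.  ]]
[673.62413819 410.5079908  100.        ] [429.10880043 417.51265294  50.        ] [435.31376755 418.23481382  40.        ]
```

{"api": "move_arm", "payload": {"moves": [[0,0,-5.5,-1,-1,0,-1],[0,0,-5.5,-1.5,-1.5,0,-1],[0,0,-5.5,-2,-2,0,-1],[0,0,0,-1.9,-3.8,0,-1],[0,0,0,-1.9,-3.8,0,-1],[0,0,0,-1.9,-3.8,0,-1],[0,0,0,-1.9,-3.8,0,-1],[0,0,0,-1.9,-3.8,0,-1],[0,0,0,-1.9,-3.8,0,-1],[0,0,0,-1.9,-3.8,0,-1]]}}

```text
clock: 2.03
position: [391.7, 222.5, 228.9]
ee_rot: [-0.237, -3.13, -0.007]
force: [2.0, -0.6, 0.3]
gripper_width: 85.2
```

```bash
python3 go.py -120 -47 231
```

```text
t 2.03 world [391.71 222.5  228.92] cradle [-241.72  148.27  228.92] F [ 1.97 -0.64  0.32] w 85.2
target world [476.5    8.59 231.  ] turn deg [ 0.24 -0.18  1.67] shift cm now-tool [-11.6  -19.87  -0.33] goal-tool [-12.17 -19.53  -0.21] tool axes
 [[-0.99  0.15 -0.  ]
 [ 0.15  0.99  0.  ]
 [ 0.    0.   -1.  ]]
```

{"api": "move_arm", "payload": {"moves": [[0.2,-0.2,1.7,-2.1,-3.5,0,-1],[0,0,0,-2.1,-3.5,0,-1],[0,0,0,-2.1,-3.5,0,-1],[0,0,0,-2.1,-3.5,0,-1],[0,0,0,-1.5,-2.2,0,-1],[0,0,0,-0.6,-1,0,-1],[0,0,0,0,0,0,-1]]}}

```text
clock: 2.62
position: [466.6, 19.3, 231.0]
ee_rot: [0.304, 3.12, 0.005]
force: [-0.7, 0.5, -1.2]
gripper_width: 85.5
```

```bash
python3 go.py -120 -47 150; python3 - <<'E'
from h import *
np.set_printoptions(suppress=True,precision=1)
im=arm.camera('wrist');save('w0.png',im)
K,R,t=cal('wrist');print(-R.T@t,R[2])
for n in['cradle','deck_edge','vee_seat','rail_center','rail_stop_end','rail_free_end','end_stop','clamp_arm','clamp_bar_top','spindle_nut','thumb_pad']:
    for q in arm.pinpoint(n,'wrist')[:1]: print(n,round(q['conf'],2),np.array(q['position']))
E
```

```text
t 2.62 world [466.59  19.34 231.02] cradle [-131.68  -38.2   231.02] F [-0.68  0.45 -1.23] w 85.5
target world [476.5    8.59 150.  ] turn deg [ 0.22  0.35 -0.83] shift cm now-tool [-1.13 -0.89  8.11] goal-tool [-1.17 -0.88  8.1 ] tool axes
 [[-0.98  0.19  0.01]
 [ 0.19  0.98  0.  ]
 [-0.01  0.   -1.  ]]
[392.3  33.6 373.5] [ 0.3 -0.1 -1. ]
cradle 0.97 [313.  271.9]
deck_edge 0.98 [310.1 271.3]
vee_seat 0.64 [314.6 284.2]
rail_center 0.73 [111.2  79.5]
rail_stop_end 0.94 [371.9 238.1]
rail_free_end 0.8 [ 28.9 117.4]
end_stop 0.38 [386.7 278.1]
clamp_arm 0.26 [398.2 352.2]
spindle_nut 0.57 [394.7 350.9]
thumb_pad 0.24 [522.6  78. ]
```

View pics/w0.png

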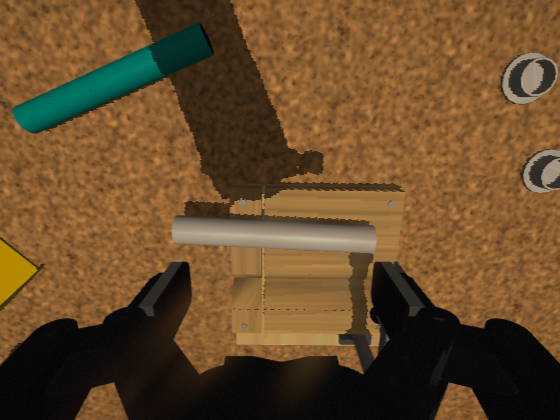

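```bash
python3 - <<'E'
from go import *
q=[-73.5,-47.2,-.05]
L=[(-120,-100,34),(-120,100,34),(-14,-100,34),(-14,100,34),(0,100,20),(28,-100,48),(110,-100,34),(-30,100,72),(-14,-62,34),(-120,-62,34)]
print(np.c_[L,proj('wrist',W(p,L))])
for a in(-110,110):
  for o in(-16,16): print(proj('wrist',W(p,(q[0]+o-np.sin(q[2])*a,q[1]+o*np.sin(q[2])+a,50))))
im=cv2.imread('pics/w0.png')
for l in L: cv2.drawMarker(im,tuple(proj('wrist',W(p,l))[0].astype(int)),(255,0,255),0,8,1)
im=cv2.resize(im[170:360,150:420],None,fx=2.9,fy=2.9,interpolation=cv2.INTER_CUBIC);cv2.imwrite('pics/w1.png',im)
E
```

```text
[[-120.   -100.     34.    223.97  195.26]
 [-120.    100.     34.    400.    193.5 ]
 [ -14.   -100.     34.    229.44  278.22]
 [ -14.    100.     34.    391.07  276.59]
 [   0.    100.     20.    386.31  280.75]
 [  28.   -100.     48.    229.66  314.27]
 [ 110.   -100.     34.    234.81  359.53]
 [ -30.    100.     72.    404.32  281.08]
 [ -14.    -62.     34.    260.15  277.91]
 [-120.    -62.     34.    257.42  194.92]]
[[172.1  221.22]]
[[173.88 247.7 ]]
[[369.5  228.51]]
[[366.02 254.55]]
```

View pics/w1.png

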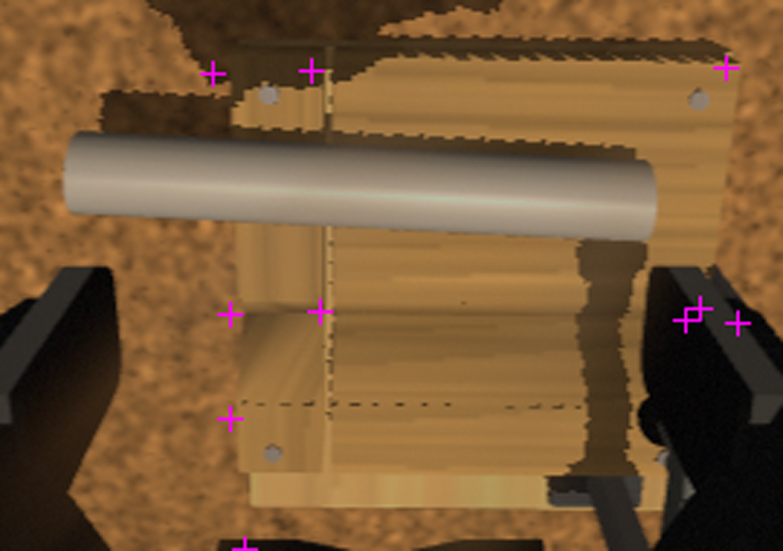

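```bash
python3 - <<'E'
from go import *
from scipy.optimize import least_squares
def loc(p,P):
    c,s=np.cos(p[2]),np.sin(p[2]);D=P-np.array([p[0],p[1],0]);return np.array([c*D[0]+s*D[1],-s*D[0]+c*D[1]])
px=lambda u,v:(u/2.9+150,v/2.9+170)
C=[(327,310,-14,-62),(330,240,None,-62),(331,75,None,-62),(735,62,-120,100),(715,270,None,100),(238,306,-14,-100),(234,240,None,-100),(640,312,-14,None),(450,309,-14,None),(420,57,-120,None)]
B=[(back('wrist',px(u,v),34),x,y) for u,v,x,y in C]
def f(p): 
    o=[]
    for P,x,y in B:
        l=loc(p,P);o+=[l[0]-x] if x is not None else [];o+=[l[1]-y] if y is not None else []
    return np.array(o)
r=least_squares(f,p,x_scale=[1,1,.01],loss='soft_l1');print(r.x,f(r.x))
q=[r.x[0],r.x[1],r.x[2]]
e=[back('wrist',px(*u),50) for u in((65,172),(655,200))]
print('rail ends local',[loc(q,P) for P in e], np.linalg.norm(e[0]-e[1]))
print('old frame',[loc(p,P) for P in e])
for n,l in(('bar',(80,65,166)),('nut',(0,65,141.6)),('pad',(-30,65,142.6))): print(n,proj('top',W(q,l)),proj('scene',W(q,l)))
E
```

```text
[601.84  37.24  -0.19] [ 1.35 -0.55  1.1   2.3  -2.05 -1.72  0.85 -0.44 -0.38 -0.76  1.9   0.71
 -3.55]
rail ends local [array([ -81.27, -161.95]), array([-70.43,  67.14])] 229.34383145747955
old frame [array([ -85.41, -157.14]), array([-71.27,  71.77])]
bar [[252.3  135.63]] [[228.29 241.55]]
nut [[247.75 162.8 ]] [[260.67 241.12]]
pad [[245.85 172.24]] [[272.07 237.66]]
```

```bash
echo "602 36 -0.19" > cradle.txt; python3 go.py -122 -47 60
```

```text
t 3.22 world [465.87  22.95 230.73] cradle [-131.22  -38.52  230.73] F [-0.34  0.23  0.  ] w 85.3
target world [473.32  12.89  60.  ] turn deg [0.23 0.3  0.06] shift cm now-tool [-0.83 -0.92 17.07] goal-tool [-0.92 -0.85 17.07] tool axes
 [[-0.98  0.19  0.01]
 [ 0.19  0.98  0.  ]
 [-0.01  0.   -1.  ]]
```

{"api": "move_arm", "payload": {"moves": [[0.2,0.3,0,-0.4,-0.4,2,0],[0,0,0,-0.3,-0.4,3,0],[0,0,0,-0.2,0,3,0],[0,0,0,0,0,3,0],[0,0,0,0,0,3,0],[0,0,0,0,0,2,0],[0,0,0,0,0,1,0],[0,0,0,0,0,0,0]]}}

```text
clock: 3.88
position: [475.9, 14.6, 55.9]
ee_rot: [0.293, 3.122, 0.004]
force: [-0.9, 0.7, -0.5]
gripper_width: 42.8
```

```bash
python3 go.py -122 -47 42
```

```text
t 3.88 world [475.88  14.56  55.85] cradle [-119.8   -44.87   55.85] F [-0.87  0.65 -0.53] w 42.8
target world [473.32  12.89  42.  ] turn deg [0.18 0.34 0.15] shift cm now-tool [ 0.23 -0.22  1.38] goal-tool [ 0.22 -0.21  1.39] tool axes
 [[-0.98  0.19  0.01]
 [ 0.19  0.98  0.  ]
 [-0.01  0.   -1.  ]]
```

{"api": "move_arm", "payload": {"moves": [[0.2,0.3,0,0,-0.2,0.7,0],[0,0,0,0,0,0.5,0],[0,0,0,0,0,0.2,0],[0,0,0,-0.4,0,0,0],[0,0,0,-0.4,0,0,0],[0,0,0,-0.4,0,0,0]]}}

```text
clock: 4.38
position: [489.6, 10.7, 43.3]
ee_rot: [0.292, 3.125, 0.001]
force: [-0.7, -0.0, 0.6]
gripper_width: 42.9
```

```bash
cat > look.py <<'E'
from go import *
n=sys.argv[1];x0,y0,x1,y1=map(int,sys.argv[2:6])
goal((-60,-47,42));c=sys.argv[6] if len(sys.argv)>6 else 'wrist'
im=arm.camera(c);f=min(780/(x1-x0),580/(y1-y0))
save(n+'.png',cv2.resize(im[y0:y1,x0:x1],None,fx=f,fy=f,interpolation=cv2.INTER_CUBIC))
E
python3 look.py w2 0 0 560 420
```

```text
t 4.38 world [489.65  10.73  43.3 ] cradle [-105.56  -46.03   43.3 ] F [-0.73 -0.03  0.61] w 42.9
target world [534.2    1.18  42.  ] turn deg [0.06 0.17 0.19] shift cm now-tool [-4.56 -0.11  0.14] goal-tool [-4.56 -0.1   0.13] tool axes
 [[-0.98  0.19  0.  ]
 [ 0.19  0.98  0.  ]
 [-0.    0.   -1.  ]]
```

View pics/w2.png

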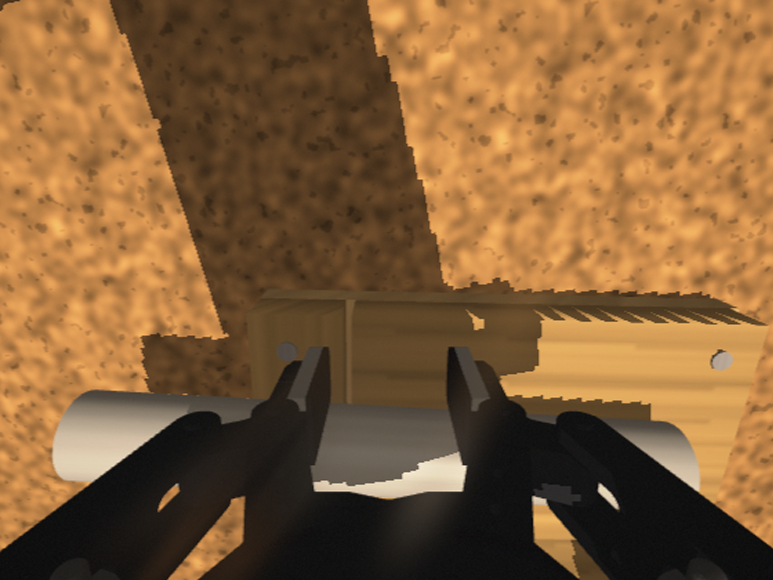

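{"api": "move_arm", "payload": {"moves": [[0,0,0,-0.3,0,0.1,0],[0,0,0,-0.3,0,0,0],[0,0,0,-0.3,0,0,0],[0,0,0,-0.3,0,0,0],[0,0,0,-0.3,0,0,0],[0,0,0,-0.3,0,0,0]]}}

```text
clock: 4.93
position: [510.8, 7.0, 43.4]
ee_rot: [0.293, 3.122, 0.002]
force: [-1.1, 0.6, 0.7]
gripper_width: 42.7
```

{"api": "move_arm", "payload": {"moves": [[0,0,0,-0.3,0,0,0],[0,0,0,-0.3,0,0,0],[0,0,0,-0.3,0,0,0],[0,0,0,-0.3,0,0,0],[0,0,0,-0.3,0,0,0],[0,0,0,-0.3,0,0,0]]}}

```text
clock: 5.43
position: [530.4, 3.4, 43.4]
ee_rot: [0.292, 3.123, 0.002]
force: [0.6, -0.0, -0.5]
gripper_width: 42.6
```

```bash
python3 - <<'E'
from go import *
goal((-42,-47,42))
for c in('wrist','scene','top'):
    im=arm.camera(c);save(f'a_{c}.png',im)
    for n,l in(('rail_stop_end',110),('rail_free_end',-110)):
        for q in arm.pinpoint(n,c)[:3]:
            P=back(c,q['position'],50);D=P-[p[0],p[1],0];a,b=np.cos(p[2]),np.sin(p[2]);print(c,n,round(q['conf'],2),np.array(q['position']),a*D[0]+b*D[1],-b*D[0]+a*D[1])
E
```

```text
t 5.43 world [530.36   3.35  43.38] cradle [-64.19 -45.59  43.38] F [ 0.63 -0.01 -0.48] w 42.6
target world [551.88  -2.22  42.  ] turn deg [0.1  0.29 0.19] shift cm now-tool [-2.22 -0.15  0.15] goal-tool [-2.22 -0.14  0.14] tool axes
 [[-0.98  0.19  0.01]
 [ 0.19  0.98  0.  ]
 [-0.01  0.   -1.  ]]
wrist rail_stop_end 0.81 [479.5 332.5] -28.889615226031054 58.10083225464136
wrist rail_free_end 0.71 [ 58.4 311.3] -41.884901521073544 -161.05323052661947
scene rail_stop_end 0.97 [267.3 266.4] -19.225277203355585 60.99506823084746
scene rail_stop_end 0.74 [316.5 215.7] -250.4795648947221 -88.09342276917188
scene rail_stop_end 0.73 [497.7 274. ] -534.7149523634332 329.0489677251748
scene rail_free_end 0.78 [240.7 220.6] -30.004201543175306 -159.65598559221573
scene rail_free_end 0.64 [383.2 243.5] -350.0208984459087 108.46769023643098
top rail_stop_end 0.71 [142.8 331.6] -564.0963890020063 296.01461966638175
top rail_stop_end 0.58 [288.8 262.1] -272.2504556807018 -111.3968331161181
top rail_stop_end 0.51 [252.8 177.3] -26.023510488451837 50.434904805361626
top rail_free_end 0.63 [354.2 249.3] -195.71092128940072 -307.65030125044984
top rail_free_end 0.62 [226.7 284.4] -375.46643507839497 67.81043879475128
top rail_free_end 0.54 [317.  193.3] -40.380020858916495 -161.45771047018602
```

{"api": "move_arm", "payload": {"moves": [[0,0,0,-0.25,0,0,0],[0,0,0,-0.25,0,0,0],[0,0,0,-0.25,0,0,0],[0,0,0,-0.25,0,0,0],[0,0,0,-0.25,0,0,0],[0,0,0,-0.2,0,0,0]]}}

```text
clock: 6.38
position: [545.4, 0.7, 43.7]
ee_rot: [0.292, 3.123, 0.003]
force: [-0.4, -1.0, 0.2]
gripper_width: 42.6
```

```bash
cat > rail.py <<'E'
from go import *
goal((-42,-47,42))
z=float(sys.argv[1])
for c in('wrist','scene','top'):
    im=arm.camera(c);save(f'b_{c}.png',im)
    for n,l in(('rail_stop_end',110),('rail_free_end',-110)):
        for q in arm.pinpoint(n,c)[:3]:
            P=back(c,q['position'],z);D=P-[p[0],p[1],0];a,b=np.cos(p[2]),np.sin(p[2]);x,y=a*D[0]+b*D[1],-b*D[0]+a*D[1]
            if abs(x)<60 and min(abs(abs(y)-[65,100,120,155]))<35: print(c,n,round(q['conf'],2),np.array(q['position']),x,y)
E
python3 rail.py 46
```

```text
t 6.38 world [545.37   0.69  43.66] cradle [-48.94 -45.37  43.66] F [-0.42 -0.95  0.18] w 42.6
target world [551.88  -2.22  42.  ] turn deg [0.12 0.29 0.21] shift cm now-tool [-0.69 -0.17  0.17] goal-tool [-0.69 -0.16  0.17] tool axes
 [[-0.98  0.19  0.01]
 [ 0.19  0.98  0.  ]
 [-0.01  0.   -1.  ]]
wrist rail_stop_end 0.98 [476.6 327.9] -13.488263585067234 59.48506534813997
wrist rail_free_end 0.97 [ 55.5 312.1] -23.29515892318312 -165.89717169079796
scene rail_stop_end 0.66 [262.7 267. ] -9.359957579560012 54.039284930641024
scene rail_free_end 0.8 [236.2 221.4] -18.086513394271982 -166.7758948763337
```

{"api": "move_arm", "payload": {"moves": [[0,0,0,-0.25,0,0,0],[0,0,0,-0.25,0,0,0],[0,0,0,-0.2,0,0,0]]}}

```text
clock: 7.08
position: [551.9, -0.3, 43.8]
ee_rot: [0.291, 3.123, 0.003]
force: [-0.3, -0.1, -0.2]
gripper_width: 42.9
```

```bash
python3 rail.py 43
```

```text
t 7.08 world [551.91  -0.33  43.77] cradle [-42.32 -45.14  43.77] F [-0.33 -0.14 -0.16] w 42.9
target world [551.88  -2.22  42.  ] turn deg [0.14 0.27 0.23] shift cm now-tool [-0.03 -0.19  0.18] goal-tool [-0.03 -0.19  0.18] tool axes
 [[-0.98  0.18  0.01]
 [ 0.18  0.98  0.  ]
 [-0.    0.   -1.  ]]
wrist rail_stop_end 0.69 [473.  330.9] -2.3256642777156387 60.4655530852223
wrist rail_free_end 0.95 [ 54.1 316.9] -11.225442879874372 -169.7252845510833
scene rail_stop_end 0.73 [257.7 270.1] 5.628549775108123 56.43418627770948
scene rail_free_end 0.9 [229.9 224.1] 2.5513000609184395 -165.410700201122
top rail_stop_end 0.62 [250.  167.7] 4.512666810602427 65.77496800396277
top rail_stop_end 0.38 [250.9 163.2] 19.598032988926093 65.66300144698741
```

{"api": "move_arm", "payload": {"moves": [[0,0,0,-0.25,0,0,0],[0,0,0,-0.2,0,0,0],[0,0,0,0,0,0,0]]}}

```text
clock: 7.78
position: [556.3, -1.1, 43.9]
ee_rot: [0.291, 3.123, 0.003]
force: [1.0, 0.6, 0.1]
gripper_width: 42.9
```

```bash
python3 rail.py 42.6; python3 - <<'E'
import cv2,numpy as np
a=cv2.imread('pics/b_wrist.png')[190:420];b=cv2.imread('pics/b_scene.png')[190:310,190:320]
a=cv2.resize(a,(420,int(230*420/560)));b=cv2.resize(b,(380,351),interpolation=2)
c=np.zeros((351,800,3),np.uint8);c[:a.shape[0],:420]=a;c[:,420:]=b;cv2.imwrite('pics/v3.png',c)
E
```

```text
t 7.78 world [556.34  -1.1   43.87] cradle [-37.83 -45.05  43.87] F [1.02 0.58 0.07] w 42.9
target world [551.88  -2.22  42.  ] turn deg [0.15 0.27 0.24] shift cm now-tool [ 0.42 -0.19  0.18] goal-tool [ 0.42 -0.19  0.19] tool axes
 [[-0.98  0.18  0.01]
 [ 0.18  0.98  0.  ]
 [-0.    0.   -1.  ]]
wrist rail_stop_end 0.61 [466.5 328.7] 0.5673216835623087 56.998470317617716
wrist rail_free_end 0.59 [ 69.5 319.2] -5.253504577512469 -161.8144784019218
scene rail_stop_end 0.6 [259.  272.8] 6.381390382994724 66.711031178238
scene rail_free_end 0.7 [231.5 224.9] -0.5777053907718219 -160.07066181162787
top rail_stop_end 0.63 [251.3 167.5] 5.985781412804675 61.79653150726081
top rail_free_end 0.48 [316.8 184. ] -9.439968944748433 -155.94209029580472
```

View pics/v3.png

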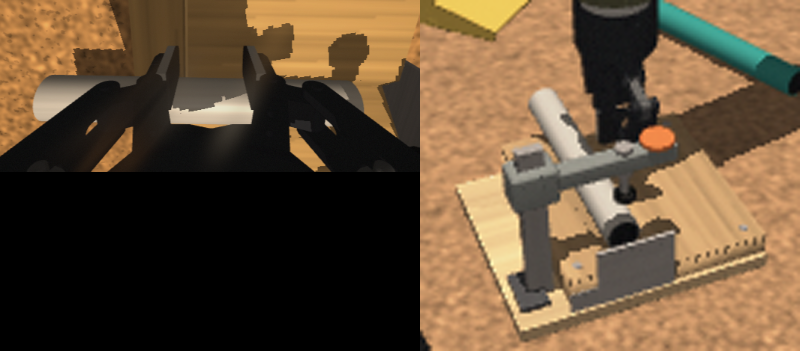

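{"api": "move_arm", "payload": {"moves": [[0,0,0,1.5,0,0,0],[0,0,0,1.5,0,-0.5,1],[0,0,0,0,0,-2.5,1],[0,0,0,0,-1,-3,1],[0,0,0,0,-3,-1,1],[0,0,0,0,-4,0,1],[0,0,0,-2,-3.5,0,1],[0,0,0,-2,-3,0,1],[0,0,0,-2,0,0,1],[0,0,0,0,0,0,1]]}}

```text
clock: 9.07
position: [557.6, -153.3, 118.1]
ee_rot: [0.28, 3.122, 0.004]
force: [0.1, 1.1, -0.2]
gripper_width: 0.0
```

```bash
python3 go.py 0 -195 25; python3 rail.py 42.6
```

```text
t 9.07 world [ 557.56 -153.29  118.08] cradle [  -7.89 -194.27  118.08] F [ 0.08  1.08 -0.18] w 0.0
target world [ 565.17 -155.49   25.  ] turn deg [0.18 0.4  0.62] shift cm now-tool [-0.72 -0.11  9.31] goal-tool [-0.79 -0.07  9.31] tool axes
 [[-0.98  0.18  0.01]
 [ 0.18  0.98  0.  ]
 [-0.01  0.   -1.  ]]
t 9.07 world [ 557.56 -153.29  118.08] cradle [  -7.89 -194.27  118.08] F [ 0.08  1.08 -0.18] w 0.0
target world [551.88  -2.22  42.  ] turn deg [0.18 0.4  0.62] shift cm now-tool [ 3.31 14.74  7.63] goal-tool [ 3.41 14.73  7.61] tool axes
 [[-0.98  0.18  0.01]
 [ 0.18  0.98  0.  ]
 [-0.01  0.   -1.  ]]
wrist rail_free_end 0.71 [323.1 225.3] -6.372553592583298 -162.59968570104292
scene rail_stop_end 0.98 [257.6 265.9] -0.5177697656058502 41.10535101663044
scene rail_stop_end 0.64 [262.8 290.3] 22.06082958813533 127.17278513242638
scene rail_free_end 0.92 [230.6 221.3] -4.406239626852511 -178.93887770294816
top rail_stop_end 0.77 [254.6 168.2] 5.63034655784719 50.86645334007938
top rail_stop_end 0.61 [284. 174.] 3.8776747248673535 -46.09987317158996
top rail_free_end 0.93 [321.2 182.2] -1.1084650523700326 -168.89882704456897
```

```bash
python3 - <<'E'
import cv2,numpy as np
a=cv2.imread('pics/b_wrist.png');b=cv2.imread('pics/b_scene.png')[190:310,190:320]
a=cv2.resize(a,(420,315));b=cv2.resize(b,(380,351),interpolation=2)
c=np.zeros((351,800,3),np.uint8);c[:a.shape[0],:420]=a;c[:,420:]=b;cv2.imwrite('pics/v4.png',c)
E
```

```text
(no output)
```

View pics/v4.png

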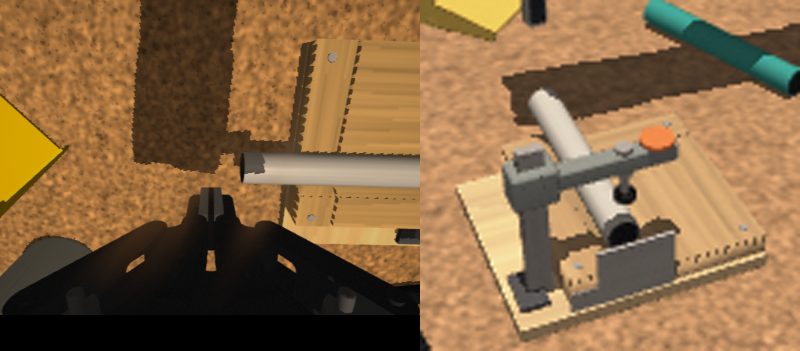

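{"api": "move_arm", "payload": {"moves": [[0.2,0.4,-0.7,-0.3,-0.2,2,1],[0,0,0,0,0,3,1],[0,0,0,0,0,2.5,1],[0,0,0,0,0,1.5,1],[0,0,0,0,0,0.4,1],[0,0,0,0,0,0,1]]}}

```text
clock: 10.02
position: [559.3, -150.7, 22.7]
ee_rot: [0.251, 3.129, 0.003]
force: [-0.1, 0.9, -0.1]
gripper_width: -0.0
```

```bash
python3 look.py w5 0 0 560 420
```

```text
t 10.02 world [ 559.34 -150.74   22.66] cradle [  -6.63 -191.43   22.66] F [-0.09  0.91 -0.11] w -0.0
target world [534.2    1.18  42.  ] turn deg [0.13 0.14 1.72] shift cm now-tool [ 4.9  14.6  -1.91] goal-tool [ 5.34 14.44 -1.93] tool axes
 [[-0.99  0.16  0.  ]
 [ 0.16  0.99  0.  ]
 [-0.    0.   -1.  ]]
```

View pics/w5.png

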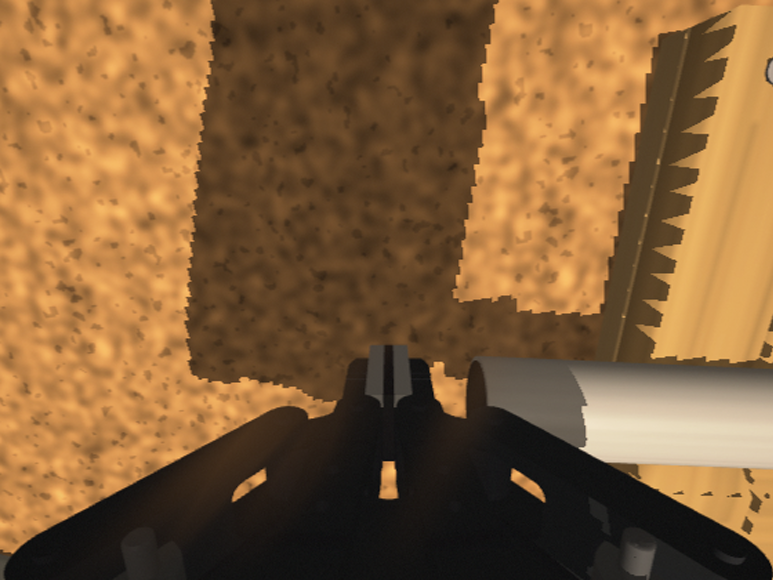

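```bash
python3 - <<'E'
from go import *
k=560/773
goal((0,0,0))
def loc(P): D=P-[p[0],p[1],0];a,b=np.cos(p[2]),np.sin(p[2]);return a*D[0]+b*D[1],-b*D[0]+a*D[1]
for uv,z in(((390,345),22.7),((390,362),22.7),((480,359),48),((760,365),48),((760,467),48),((470,400),42.6),((408,345),22.7),((430,362),40)): print(uv,z,np.array(loc(back('wrist',(uv[0]*k,uv[1]*k),z))))
E
```

```text
t 10.07 world [ 559.54 -150.73   23.19] cradle [  -6.43 -191.39   23.19] F [-0.41 -0.06 -0.09] w -0.1
target world [602.  36.   0.] turn deg [0.14 0.17 1.72] shift cm now-tool [-1.21 19.11  2.37] goal-tool [-0.64 19.14  2.32] tool axes
 [[-0.99  0.16  0.  ]
 [ 0.16  0.99  0.  ]
 [-0.    0.   -1.  ]]
(390, 345) 22.7 [ -15.5  -191.87]
(390, 362) 22.7 [  -8.61 -191.66]
(480, 359) 48 [ -23.23 -164.77]
(760, 365) 48 [-23.67 -78.57]
(760, 467) 48 [ 13.64 -67.84]
(470, 400) 42.6 [  -5.62 -165.31]
(408, 345) 22.7 [ -15.69 -185.27]
(430, 362) 40 [ -17.75 -178.97]
```

{"api": "move_arm", "payload": {"moves": [[0,0,3,0,0,0,1],[0,0,0,0,0.3,0,1],[0,0,0,0,0.4,0,1],[0,0,0,0,0.4,0,1],[0,0,0,0,0.3,0,1],[0,0,0,0,0.3,0,1],[0,0,0,0,0.3,0,1],[0,0,0,0,0.3,0,1],[0,0,0,0,0.3,0,1],[0,0,0,0,0.3,0,1]]}}

```text
clock: 10.9
position: [569.1, -120.3, 29.2]
ee_rot: [0.326, 3.114, 0.003]
force: [0.1, -1.1, -1.2]
gripper_width: -0.0
```

```bash
python3 rail.py 42.6
```

```text
t 10.9 world [ 569.08 -120.33   29.19] cradle [  -2.8  -159.73   29.19] F [ 0.13 -1.12 -1.16] w -0.0
target world [551.88  -2.22  42.  ] turn deg [ 0.17  0.6  -1.06] shift cm now-tool [ 4.11 11.2  -1.29] goal-tool [ 3.92 11.27 -1.28] tool axes
 [[-0.98  0.21  0.01]
 [ 0.21  0.98  0.  ]
 [-0.01  0.   -1.  ]]
wrist rail_free_end 0.94 [313.2 281.9] -1.4184809143104786 -145.33435143820216
scene rail_stop_end 0.72 [261.2 273. ] 1.607757566337698 69.71966293822075
scene rail_free_end 0.72 [233.3 225.2] -4.932977874660974 -156.39128495210107
top rail_stop_end 0.71 [245.8 166.6] 5.7157276830558725 79.85711635316629
```

{"api": "move_arm", "payload": {"moves": [[0,0,0,0,0.25,0.15,1],[0,0,0,0,0.25,0.15,1],[0,0,0,0,0.25,0.1,1],[0,0,0,0,0.2,0.1,1],[0,0,0,0,0.2,0.1,1],[0,0,0,0,0.2,0.1,1]]}}

```text
clock: 11.85
position: [572.4, -117.2, 24.7]
ee_rot: [0.339, 3.108, -0.012]
force: [-2.3, -9.9, 7.5]
gripper_width: -0.1
```

```bash
python3 rail.py 42.6
```

```text
t 11.85 world [ 572.37 -117.24   24.68] cradle [  -0.16 -156.08   24.68] F [-2.27 -9.87  7.48] w -0.1
target world [551.88  -2.22  42.  ] turn deg [-0.35  0.92 -1.57] shift cm now-tool [ 4.45 10.78 -1.87] goal-tool [ 4.18 10.91 -1.73] tool axes
 [[-0.98  0.22  0.01]
 [ 0.22  0.98 -0.01]
 [-0.02 -0.01 -1.  ]]
wrist rail_free_end 0.78 [312.9 276.3] -4.335853039992799 -142.2676681298372
scene rail_stop_end 0.81 [262.1 276.3] 4.324927230175062 81.78020683231969
scene rail_free_end 0.82 [231.9 229.1] 5.496108009272479 -139.47569046393443
top rail_stop_end 0.63 [245.1 164. ] 13.72654547249551 83.6876858161644
```

```bash
python3 - <<'E'
import cv2,numpy as np
a=cv2.imread('pics/b_wrist.png');b=cv2.imread('pics/b_scene.png')[190:310,190:320]
a=cv2.resize(a,(420,315));b=cv2.resize(b,(380,351),interpolation=2)
c=np.zeros((351,800,3),np.uint8);c[:a.shape[0],:420]=a;c[:,420:]=b;cv2.imwrite('pics/v6.png',c)
E
```

```text
(no output)
```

View pics/v6.png

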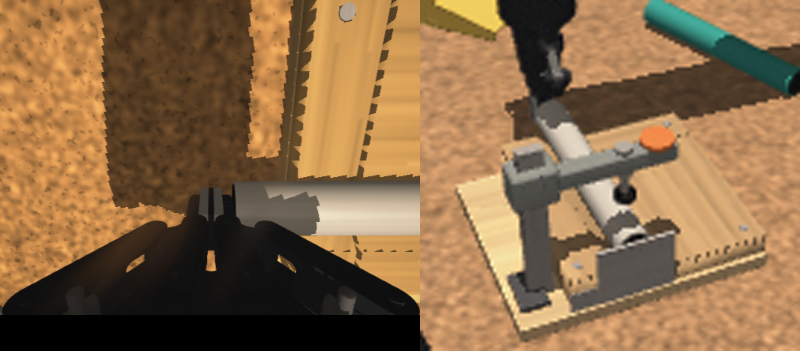

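{"api": "move_arm", "payload": {"moves": [[0,0,0,0,-0.3,-0.2,1],[0,0,0,0,-0.4,0,1],[-0.4,0.9,-0.6,0,-0.2,0,1],[0,0,0,0.2,0,0,1],[0,0,0,0,0,0,1]]}}

```text
clock: 12.72
position: [568.3, -124.3, 26.2]
ee_rot: [-0.32, -3.124, -0.006]
force: [-0.3, 1.2, 0.6]
gripper_width: 0.0
```

```bash
python3 rail.py 42.6
```

```text
t 12.72 world [ 568.3  -124.29   26.24] cradle [  -2.82 -163.77   26.24] F [-0.33  1.18  0.55] w 0.0
target world [551.88  -2.22  42.  ] turn deg [ 0.21 -0.11 -0.82] shift cm now-tool [ 4.09 11.63 -1.53] goal-tool [ 3.92 11.68 -1.58] tool axes
 [[-0.98  0.2  -0.  ]
 [ 0.2   0.98  0.  ]
 [ 0.    0.   -1.  ]]
wrist rail_free_end 0.86 [330.8 280.5] -3.3246148583223665 -141.69197314710058
scene rail_stop_end 0.89 [262.3 274.1] 0.68500097331939 74.61064054474677
scene rail_free_end 0.67 [233.7 227.6] -1.8644310878647197 -144.37960876490658
top rail_stop_end 0.77 [243.5 168. ] -0.14165815428755124 86.31624976435299
top rail_free_end 0.65 [311.4 181.2] -3.5357961272519454 -137.24552777122858
```

{"api": "move_arm", "payload": {"moves": [[0,0,0,0,0.2,0,1],[0,0,0,0,0.2,0,1],[0,0,0,0,0.2,0,1],[0,0,0,0,0.2,0,1],[0,0,0,0,0.2,0,1],[0,0,0,0,0.2,0,1]]}}

```text
clock: 13.67
position: [571.2, -112.2, 26.7]
ee_rot: [-0.321, -3.125, -0.004]
force: [0.6, -1.3, 0.0]
gripper_width: -0.4
```

{"api": "move_arm", "payload": {"moves": [[0,0,0,0,0.2,0,1],[0,0,0,0,0.2,0,1]]}}

```text
clock: 13.83
position: [572.0, -108.3, 26.7]
ee_rot: [-0.322, -3.125, -0.003]
force: [-0.7, -1.3, -0.2]
gripper_width: -0.1
```

{"api": "move_arm", "payload": {"moves": [[0,0,0,0,0.15,0,1],[0,0,0,0,0.15,0,1],[0,0,0,0,0.15,0,1]]}}

```text
clock: 14.08
position: [573.0, -103.6, 26.7]
ee_rot: [-0.322, -3.125, -0.003]
force: [-0.2, -1.3, -0.9]
gripper_width: -0.3
```

{"api": "move_arm", "payload": {"moves": [[0,0,0,0,0.1,0,1],[0,0,0,0,0.1,0,1],[0,0,0,0,0.1,0,1]]}}

```text
clock: 14.33
position: [573.7, -100.3, 26.7]
ee_rot: [-0.322, -3.125, -0.003]
force: [-0.5, -1.9, 0.4]
gripper_width: -0.0
```

```bash
python3 rail.py 42.6
```

```text
t 14.33 world [ 573.71 -100.31   26.69] cradle [  -2.03 -139.2    26.69] F [-0.51 -1.92  0.38] w -0.0
target world [551.88  -2.22  42.  ] turn deg [ 0.09 -0.03 -0.88] shift cm now-tool [ 4.14  9.16 -1.51] goal-tool [ 4.    9.22 -1.53] tool axes
 [[-0.98  0.2  -0.  ]
 [ 0.2   0.98  0.  ]
 [ 0.    0.   -1.  ]]
wrist rail_free_end 0.93 [311.7 279. ] -3.6377399892605347 -125.78572290342908
scene rail_stop_end 0.94 [264.6 278.3] 1.5204290065707156 91.00382690107052
scene rail_free_end 0.61 [233.9 227.9] -1.886711480480976 -142.70956622745965
top rail_stop_end 0.86 [239.  167.5] -1.1277137207867938 100.94818028585925
```

{"api": "move_arm", "payload": {"moves": [[0,0,0,0,0.1,0,1],[0,0,0,0,0.1,0,1],[0,0,0,0,0.1,0,1]]}}

```text
clock: 15.03
position: [574.1, -98.2, 26.7]
ee_rot: [-0.323, -3.124, -0.001]
force: [-0.6, -2.0, 0.8]
gripper_width: 0.2
```

{"api": "move_arm", "payload": {"moves": [[0,0,0,0,0.1,0,1],[0,0,0,0,0.1,0,1]]}}

```text
clock: 15.2
position: [574.3, -97.5, 26.7]
ee_rot: [-0.325, -3.124, 0.001]
force: [-0.9, -7.2, 0.6]
gripper_width: 0.2
```

{"api": "move_arm", "payload": {"moves": [[0,0,0,0,0.1,0,1],[0,0,0,0,0.1,0,1]]}}

```text
clock: 15.37
position: [574.2, -97.6, 26.7]
ee_rot: [-0.328, -3.124, 0.005]
force: [-0.5, -4.6, 0.4]
gripper_width: 0.2
```

{"api": "move_arm", "payload": {"moves": [[0,0,0,0,0.15,0,1],[0,0,0,0,0.15,0,1],[0,0,0,0,0.15,0,1]]}}

```text
clock: 15.62
position: [574.1, -97.7, 26.8]
ee_rot: [-0.334, -3.122, 0.012]
force: [-1.9, -6.1, 0.4]
gripper_width: -0.0
```

```bash
python3 rail.py 42.6; python3 - <<'E'
import cv2,numpy as np
a=cv2.imread('pics/b_wrist.png');b=cv2.imread('pics/b_scene.png')[230:300,215:295]
a=cv2.resize(a,(300,225));b=cv2.resize(b,(500,437),interpolation=2)
c=np.zeros((437,800,3),np.uint8);c[:a.shape[0],:300]=a;c[:,300:]=b;cv2.imwrite('pics/v7.png',c)
E
```

```text
t 15.62 world [574.1  -97.72  26.8 ] cradle [  -2.14 -136.58   26.8 ] F [-1.86 -6.14  0.4 ] w -0.0
target world [551.88  -2.22  42.  ] turn deg [-0.46 -0.03 -1.31] shift cm now-tool [ 4.19  8.85 -1.59] goal-tool [ 3.99  8.96 -1.52] tool axes
 [[-0.98  0.21 -0.  ]
 [ 0.21  0.98 -0.01]
 [ 0.   -0.01 -1.  ]]
wrist rail_free_end 0.88 [311.6 278.3] -3.968758228674197 -123.27940452081204
wrist rail_free_end 0.26 [507.8 244.2] -19.33456261519454 -36.4535091920038
scene rail_stop_end 0.87 [265.6 278.7] -0.16685888428540352 93.35479135496132
scene rail_free_end 0.62 [235.2 228.6] -4.166519865643657 -137.81022893540418
top rail_stop_end 0.92 [239.  162.7] 14.406358430703047 103.9280520734304
```

View pics/v7.png

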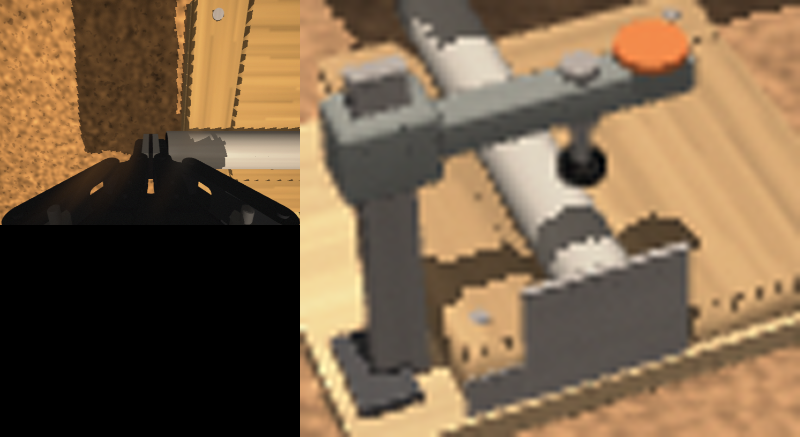

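{"api": "move_arm", "payload": {"moves": [[0,0,0,0,-0.5,0,1],[0,0,0,0,-1,0,1],[0.5,0,-1,0,-1.5,0,1],[0,0,0,0,-1,-2,1],[0,0,0,0,0,-4,1],[0,0,0,0,0,-4,1],[0,0,0,0,0,-4,1],[0,0,0,0,0,-4,1],[0,0,0,1,2,-1,1],[0,0,0,1,2,0,1]]}}

```text
clock: 16.9
position: [551.4, -98.1, 223.8]
ee_rot: [-0.315, -3.119, 0.022]
force: [-0.3, 1.6, -0.3]
gripper_width: -0.0
```

```bash
python3 - <<'E'
from go import *
pts={}
for c in('scene','top','wrist'):
    arm.camera(c)
    for n in('rail_stop_end','rail_free_end','thumb_pad','spindle_nut','clamp_bar_top'):
        r=arm.pinpoint(n,c)[:2]
        for q in r: print(c,n,round(q['conf'],2),np.array(q['position']))
        if r and r[0]['conf']>.5: pts.setdefault(n,[]).append((c,r[0]['position']))
for n,u in pts.items():
    if len(u)>1: print(n,tri(u))
goal((-32,65,200))
E
```

```text
scene rail_stop_end 0.93 [265.5 282.5]
scene rail_stop_end 0.93 [496.8 271.2]
scene rail_free_end 0.76 [269.4 197.2]
scene rail_free_end 0.74 [384.7 239.5]
scene thumb_pad 0.98 [272.6 239.9]
scene thumb_pad 0.29 [322.9 392.2]
scene spindle_nut 0.69 [257.7 237.9]
scene clamp_bar_top 0.76 [226.9 240.6]
scene clamp_bar_top 0.27 [174.9 285.4]
top rail_stop_end 0.87 [144.6 331.5]
top rail_stop_end 0.71 [239.1 166.7]
top rail_free_end 0.79 [224.6 285.6]
top rail_free_end 0.65 [307.9 182. ]
top thumb_pad 0.64 [248.5 170.3]
top spindle_nut 0.8 [249.7 162. ]
top clamp_bar_top 0.63 [252.2 134.4]
wrist rail_stop_end 0.84 [505.5 213.1]
wrist rail_free_end 0.93 [300.3 209.7]
wrist rail_free_end 0.91 [100.6  13.3]
wrist spindle_nut 0.61 [549.7 253.1]
wrist clamp_bar_top 0.71 [549.9 358.9]
rail_stop_end [450.4  211.77 121.16]
rail_free_end [424.45  24.17 221.9 ]
thumb_pad [587.7  102.89 135.55]
spindle_nut [615.79  93.91 146.91]
clamp_bar_top [695.16  83.9  166.57]
t 17.8 world [550.47 -97.5  220.44] cradle [ -25.39 -140.83  220.44] F [-0.52  0.89 -0.28] w 0.0
target world [582.85 105.87 200.  ] turn deg [-0.93 -0.59 -0.53] shift cm now-tool [ 0.83 20.61  1.72] goal-tool [ 0.66 20.58  2.04] tool axes
 [[-0.98  0.2  -0.01]
 [ 0.2   0.98 -0.01]
 [ 0.01 -0.02 -1.  ]]
```

{"api": "move_arm", "payload": {"moves": [[-0.9,-0.6,-0.5,0,2,0,1],[0,0,0,0,4,0,1],[0,0,0,0,4,0,1],[0,0,0,0.2,4,0,1],[0,0,0,0.2,3.5,0,1],[0,0,0,0,2,0.5,1],[0,0,0,0,0,0.5,1],[0,0,0,0,0,0,1]]}}

```text
clock: 18.47
position: [584.7, 106.4, 210.2]
ee_rot: [0.3, 3.124, 0.007]
force: [-0.7, -0.4, 0.8]
gripper_width: 0.3
```

```bash
python3 - <<'E'
from go import *
goal((-30,64,170))
im=arm.camera('wrist');save('w8.png',im)
hsv=cv2.cvtColor(im,cv2.COLOR_RGB2HSV);m=cv2.inRange(hsv,(5,200,150),(14,255,255));m[:150]=0
n,l,s,ce=cv2.connectedComponentsWithStats(m)
for i in np.argsort(-s[1:,4])[:3]+1: print(s[i],ce[i],back('wrist',ce[i],142))
for n in('thumb_pad','spindle_nut','clamp_bar_top'):
    for q in arm.pinpoint(n,'wrist')[:1]: print(n,q, back('wrist',q['position'],142))
T=arm.read_state()['position']
print('pad proj',proj('wrist',[[586,104,142],[T[0],T[1],T[2]]]))
E
```

```text
t 18.47 world [584.75 106.4  210.22] cradle [-30.24  65.87 210.22] F [-0.72 -0.44  0.82] w 0.3
target world [584.63 104.51 170.  ] turn deg [ 0.28  0.18 -0.09] shift cm now-tool [-0.01 -0.21  4.02] goal-tool [-0.02 -0.19  4.02] tool axes
 [[-0.98  0.19  0.  ]
 [ 0.19  0.98  0.  ]
 [-0.    0.   -1.  ]]
thumb_pad {'position': [275.3, 226.7], 'conf': 0.88} [587.94  99.59 142.  ]
spindle_nut {'position': [273.9, 261.3], 'conf': 0.67} [615.58  91.68 142.  ]
clamp_bar_top {'position': [274.3, 370.4], 'conf': 0.74} [717.32  70.4  142.  ]
pad proj [[283.12 221.79]
 [283.01 266.43]]
```

{"api": "move_arm", "payload": {"moves": [[0.3,0.2,0,-0.3,-0.4,1,1],[0,0,0,0,0,2,1],[0,0,0,0,0,1.5,1],[0,0,0,0,0,0.7,1],[0,0,0,0,0,0,1]]}}

```text
clock: 19.08
position: [589.4, 90.9, 158.3]
ee_rot: [0.322, 3.12, -0.002]
force: [-0.0, 0.3, 0.0]
gripper_width: -0.2
```

```bash
python3 look.py w9 100 120 480 420; python3 go.py -30 64 142
```

```text
t 19.08 world [589.45  90.93 158.27] cradle [-22.7   51.57 158.27] F [-0.04  0.33  0.01] w -0.2
target world [534.2    1.18  42.  ] turn deg [-0.04  0.27 -0.89] shift cm now-tool [ 3.63 -9.91 11.62] goal-tool [ 3.73 -9.86 11.63] tool axes
 [[-0.98  0.2   0.  ]
 [ 0.2   0.98 -0.  ]
 [-0.   -0.   -1.  ]]
t 19.13 world [589.67  90.77 159.01] cradle [-22.45  51.46 159.01] F [ 0.77 -0.35 -0.17] w 0.0
target world [584.63 104.51 142.  ] turn deg [-0.03  0.3  -0.91] shift cm now-tool [0.78 1.24 1.7 ] goal-tool [0.76 1.25 1.7 ] tool axes
 [[-0.98  0.2   0.01]
 [ 0.2   0.98 -0.  ]
 [-0.01 -0.   -1.  ]]
```

View pics/w9.png

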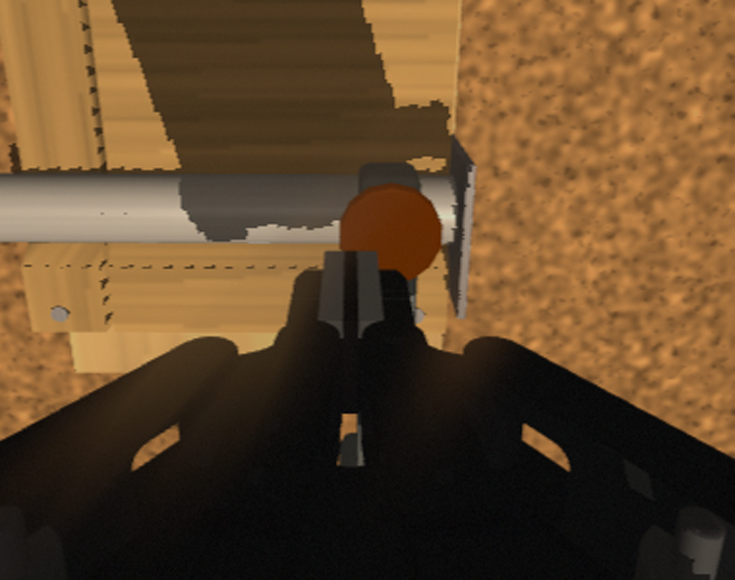

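```bash
cat > pad.py <<'E'
from go import *
z=float(sys.argv[1]);s=arm.read_state();im=arm.camera('wrist')
hsv=cv2.cvtColor(im,cv2.COLOR_RGB2HSV);m=cv2.inRange(hsv,(4,225,60),(11,255,255));m[:150]=0
n,l,st,ce=cv2.connectedComponentsWithStats(m);i=1+np.argmax(st[1:,4])
r=arm.pinpoint('thumb_pad','wrist')
R=Ro.from_rotvec(s['ee_rot'])
print('blob',st[i],ce[i]);print('tcp',np.array(s['position']),'F',np.array(s['force']))
for uv in(ce[i],r[0]['position'] if r else (0,0),(302.2,239.4)):
    P=back('wrist',uv,z);print(np.array(uv),P,'shift cm',R.inv().apply(P-s['position'])/10)
E
python3 pad.py 142
```

```text
blob [322 224   1   1   1] [322. 224.]
tcp [589.67  90.77 159.01] F [ 0.77 -0.35 -0.17]
[322. 224.] [578.87 116.48 142.  ] shift cm [1.59 2.3  1.69]
[302.2 246.2] [589.82 103.24 142.  ] shift cm [0.25 1.22 1.7 ]
[302.2 239.4] [585.72 104.01 142.  ] shift cm [0.67 1.22 1.7 ]
```

{"api": "move_arm", "payload": {"moves": [[0,0,0,0.3,0.6,0,1],[0,0,0,0.25,0.5,0.2,1],[0,0,0,0,0,0,1],[0,0,0,0,0,0,1]]}}

```text
clock: 19.57
position: [588.4, 105.7, 161.2]
ee_rot: [0.319, 3.114, 0.004]
force: [-0.4, 0.2, -0.4]
gripper_width: -0.1
```

```bash
python3 pad.py 142|tail -3
```

```text
Traceback (most recent call last):
  File "pad.py", line 4, in <module>
    n,l,st,ce=cv2.connectedComponentsWithStats(m);i=1+np.argmax(st[1:,4])
                                                      ~~~~~~~~~^^^^^^^^^^
ValueError: attempt to get argmax of an empty sequence
```

{"api": "move_arm", "payload": {"moves": [[0,0,0,0.2,-0.1,0.4,1],[0,0,0,0,0,0.4,1],[0,0,0,0,0,0.3,1],[0,0,0,0,0,0.2,1]]}}

```text
clock: 19.95
position: [586.4, 105.3, 147.6]
ee_rot: [0.318, 3.113, 0.005]
force: [-0.1, 0.0, -0.2]
gripper_width: 0.1
```

{"api": "move_arm", "payload": {"moves": [[0,0,0,0,0,0.2,1],[0,0,0,0,0,0.2,1]]}}

```text
clock: 20.12
position: [586.3, 105.2, 143.3]
ee_rot: [0.319, 3.114, 0.005]
force: [-2.5, 1.3, 6.8]
gripper_width: -0.1
```

{"api": "move_arm", "payload": {"moves": [[0,0,0,0,0,0.2,1],[0,0,0,0,0,0.2,1]]}}

```text
clock: 20.28
position: [586.3, 105.2, 139.8]
ee_rot: [0.319, 3.114, 0.006]
force: [-2.6, -0.9, 5.8]
gripper_width: -0.1
```

{"api": "move_arm", "payload": {"moves": [[0,0,0,0,0,0.2,1],[0,0,0,0,0,0.2,1],[0,0,0,0,0,0.2,1],[0,0,0,0,0,0.2,1],[0,0,0,0,0,0.2,1]]}}

```text
clock: 20.7
position: [586.3, 105.2, 131.7]
ee_rot: [0.32, 3.114, 0.008]
force: [-4.2, -0.9, 5.9]
gripper_width: 0.1
```

{"api": "move_arm", "payload": {"moves": [[0,0,0,0,0,0.15,1],[0,0,0,0,0,0.15,1],[0,0,0,0,0,0.15,1]]}}

```text
clock: 20.95
position: [586.3, 105.2, 128.3]
ee_rot: [0.321, 3.114, 0.009]
force: [-2.8, 0.0, 6.2]
gripper_width: -0.1
```

{"api": "move_arm", "payload": {"moves": [[0,0,0,0,0,0.1,1],[0,0,0,0,0,0.1,1]]}}

```text
clock: 21.12
position: [586.3, 105.2, 127.0]
ee_rot: [0.321, 3.115, 0.01]
force: [-2.4, -0.4, 5.7]
gripper_width: -0.4
```

{"api": "move_arm", "payload": {"moves": [[0,0,0,0,0,0.15,1],[0,0,0,0,0,0.15,1],[0,0,0,0,0,0.15,1]]}}

```text
clock: 21.37
position: [586.3, 105.2, 123.8]
ee_rot: [0.322, 3.115, 0.012]
force: [-3.2, -0.2, 6.2]
gripper_width: -0.1
```

{"api": "move_arm", "payload": {"moves": [[0,0,0,0,0,0.15,1],[0,0,0,0,0,0.1,1]]}}

```text
clock: 21.53
position: [586.3, 105.2, 122.0]
ee_rot: [0.322, 3.115, 0.013]
force: [-3.2, 1.0, 6.7]
gripper_width: -0.2
```

{"api": "move_arm", "payload": {"moves": [[0,0,0,0,0,0.1,1],[0,0,0,0,0,0.1,1]]}}

```text
clock: 21.7
position: [586.4, 105.2, 120.8]
ee_rot: [0.322, 3.115, 0.013]
force: [-2.9, 0.3, 6.2]
gripper_width: 0.1
```

{"api": "move_arm", "payload": {"moves": [[0,0,0,0,0,0.1,1],[0,0,0,0,0,0.1,1]]}}

```text
clock: 21.87
position: [586.3, 105.2, 119.6]
ee_rot: [0.323, 3.115, 0.014]
force: [-3.3, -0.2, 6.4]
gripper_width: -0.2
```

{"api": "move_arm", "payload": {"moves": [[0,0,0,0,0,0.1,1],[0,0,0,0,0,0.1,1]]}}

```text
clock: 22.03
position: [586.3, 105.2, 118.3]
ee_rot: [0.323, 3.115, 0.015]
force: [-3.2, -0.5, 5.9]
gripper_width: -0.2
```

{"api": "move_arm", "payload": {"moves": [[0,0,0,0,0,0.1,1],[0,0,0,0,0,0.1,1]]}}

```text
clock: 22.2
position: [586.4, 105.2, 117.1]
ee_rot: [0.324, 3.116, 0.016]
force: [-3.2, -1.0, 6.8]
gripper_width: 0.1
```

{"api": "move_arm", "payload": {"moves": [[0,0,0,0,0,0.1,1],[0,0,0,0,0,0.1,1]]}}

```text
clock: 22.37
position: [586.4, 105.2, 115.9]
ee_rot: [0.324, 3.116, 0.017]
force: [-2.9, -0.1, 5.8]
gripper_width: -0.3
```

{"api": "move_arm", "payload": {"moves": [[0,0,0,0,0,0.1,1]]}}

```text
clock: 22.45
position: [586.4, 105.2, 115.3]
ee_rot: [0.324, 3.116, 0.017]
force: [-2.9, -0.1, 6.3]
gripper_width: 0.1
```

{"api": "move_arm", "payload": {"moves": [[0,0,0,0,0,0.1,1],[0,0,0,0,0,0.1,1]]}}

```text
clock: 22.62
position: [586.4, 105.2, 114.2]
ee_rot: [0.325, 3.116, 0.018]
force: [-2.9, -0.4, 8.7]
gripper_width: 0.0
```

{"api": "move_arm", "payload": {"moves": [[0,0,0,0,0,0.1,1],[0,0,0,0,0,0.1,1]]}}

```text
clock: 22.78
position: [586.4, 105.2, 113.6]
ee_rot: [0.325, 3.116, 0.02]
force: [-6.4, -0.4, 10.9]
gripper_width: -0.1
```

{"api": "move_arm", "payload": {"moves": [[0,0,0,0,0,0.1,1]]}}

```text
clock: 22.87
position: [586.4, 105.2, 113.5]
ee_rot: [0.325, 3.116, 0.02]
force: [-5.9, -0.3, 12.1]
gripper_width: -0.1
```

{"api": "move_arm", "payload": {"moves": [[0,0,0,0,0,0.1,1]]}}

```text
clock: 22.95
position: [586.4, 105.2, 113.5]
ee_rot: [0.326, 3.116, 0.021]
force: [-6.1, -1.2, 11.8]
gripper_width: -0.1
```

{"api": "move_arm", "payload": {"moves": [[0,0,0,0,0,0.13,1]]}}

```text
clock: 23.03
position: [586.4, 105.2, 113.3]
ee_rot: [0.326, 3.116, 0.022]
force: [-5.5, -1.2, 13.3]
gripper_width: -0.1
```

{"api": "move_arm", "payload": {"moves": [[0,0,0,0,0,0.13,1]]}}

```text
clock: 23.12
position: [586.4, 105.2, 113.1]
ee_rot: [0.326, 3.116, 0.023]
force: [-7.9, 0.1, 14.1]
gripper_width: -0.2
```

{"api": "move_arm", "payload": {"moves": [[0,0,0,0,0,-0.2,1],[0,0,0,0,0,-0.5,1],[0,0,0,0,0,-2,1],[0,0,0,0,0,-3,1],[0,0,0,0,0,-3,1],[0,0,0,2,0,-3,1],[0,0,0,3,-2,-1,1],[0,0,0,3,-3,0,1],[0,0,0,2,-3,0,1],[0,0,0,0,0,0,1]]}}

```text
clock: 23.95
position: [467.1, 43.8, 244.1]
ee_rot: [0.325, 3.117, 0.019]
force: [1.2, -0.8, 0.2]
gripper_width: 0.2
```

```bash
python3 rail.py 42.6; python3 - <<'E'
from go import *
u=[]
for c in('scene','top'):
    arm.camera(c)
    for n in('thumb_pad','clamp_arm'):
        r=arm.pinpoint(n,c)[:1];print(c,n,r)
        if n=='thumb_pad' and r:u.append((c,r[0]['position']))
if len(u)==2: print('pad',tri(u))
E
```

```text
t 23.95 world [467.14  43.84 244.14] cradle [-133.91  -17.77  244.14] F [ 1.24 -0.78  0.23] w 0.2
target world [551.88  -2.22  42.  ] turn deg [ 0.75  0.38 -1.03] shift cm now-tool [-9.11 -3.02 20.24] goal-tool [-9.19 -2.92 20.21] tool axes
 [[-0.98  0.21  0.01]
 [ 0.21  0.98  0.01]
 [-0.01  0.01 -1.  ]]
wrist rail_stop_end 0.6 [371.6 282.7] 0.10405411501649198 101.16303169109474
wrist rail_free_end 0.8 [200.6 286.1] 0.2195454334362985 -114.30275069870058
scene rail_stop_end 0.8 [264.4 280.2] 4.682888823432279 96.99728166575579
scene rail_free_end 0.86 [234.3 232. ] 3.9750545387626985 -123.06007596343909
top rail_stop_end 0.66 [239.2 166. ] 3.8385831985052867 101.2418316418775
top rail_free_end 0.56 [305.3 178.2] 2.617385305771439 -116.18824460682195
scene thumb_pad [{'position': [208.3, 183.9], 'conf': 0.68}]
scene clamp_arm [{'position': [228.9, 265.6], 'conf': 0.6}]
top thumb_pad [{'position': [251.5, 164.3], 'conf': 0.53}]
top clamp_arm [{'position': [249.4, 142.5], 'conf': 0.78}]
pad [640.07  50.71 277.46]
```

```bash
python3 -c "
from plant import arm
print(arm.read_state()['clock'],arm.hand_in())"
```

```text
the job is handed in; nothing more can be done
24.7 None
```

The rail is clamped in the vee against the end stop, and I handed the job in at 24.7 s of the 67 s allowed; hand-in gives no verdict.

- **Rolling:** I rolled the rail off the deck with light finger pushes, with measured force within the sensor's roughly 1 N noise. I took the hand off and it settled in the vee.
- **Sliding:** The first push on the free end jammed at about 10 N along the rail, because I was also lowering the tool while touching it. I backed off and pushed again, and it slid at about 1.5 N. It stopped dead at the end stop at about 5 to 7 N.
- **Clamping:** I pushed the thumb pad down. It slid at about 6 N, the foot met the rail with the tool at about z 114.6, and I stopped at 14.1 N. That leaves about 7 to 9 N of foot on rail. I then backed the hand well clear.

**Last checks:**
- **Stop end:** The three cameras put it at y 97 to 101, with camera error of several mm, so they alone don't prove the 2 mm limit. That it is fully home rests mainly on the force stall and a wrist picture that shows the rail meeting the plate.
- **Across the vee:** The cameras read x 0 to 5, which is outside the 2.5 mm limit at the top end. I put that down to error in my estimate of the cradle's position.
- **Thumb pad:** The final network reading of it was plainly wrong and I ignored it. I did not measure the foot force after letting go.
- **Bystanders:** I did not measure them again afterwards. The hand stayed clear of them throughout.

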